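Find the softest isolation mount and push its tag down

ROBOT

A 6-joint arm with a two-finger parallel gripper is mounted at the origin on the work surface. World frame = base frame: x ahead of the robot, y to its left, z up, the work surface at z = 0. Lengths are in mm, angles in degrees, forces in N, time in s.
With the tool pointing down it reaches from about 350 to 1000 mm from the base axis. Payload 7.1 kg.
Tool frame: the origin (TCP) lies at the very end of the fingers, on their centre line; the grasp point (between the pads) lies 19 mm behind it; z points along the fingers, y is the direction in which the jaws open and shut (so a half turn about z gives the same grasp; the last joint's range is limited). The gripper opens to 85 mm and grips with 20 to 120 N. Pads are 22 mm wide; open, the fingers measure 114 mm over their backs; the gripper's body (76 mm by 85 mm) begins 54 mm behind the grasp point. The pads swing forward as they close: fully open they stand 13 mm farther back than shut.
Start: joints at [72.479, 24.242, 93.386, -0, 62.372, -1.089], TCP at [176.771, 599.464, 204.419] pointing down, gripper open.
Joint ranges: [-172.04, 172.04], [-51.8, 120.97], [4.93, 147.93], [-75.15, 255.16], [6.16, 154.13], [-145.62, 145.62]. Speed limits (degrees/s): [136.94, 136.94, 172.46, 180, 180, 180].

INTERFACE

Orientations are given as [roll, pitch, yaw] about the fixed x, y, z axes, in that order (R = Rz(yaw) Ry(pitch) Rx(roll)).
In Python, from workcell import manip gives the robot as it stands.
- The arm moves only by the tool jog_arm, never from a script. Its argument "steps" is a list of rows, each a list of 2 entries, a list of its own where there are three numbers: the shift along the world's x, y, z in cm, then the turn about the world's z in degrees. In form: [[[x, y, z], spin], ...]. A call has 1 to 8 rows; each row shifts and turns the pose as measured when the row begins; what a row does not reach is not made up. A row lasts 1/10 s, in which the tool goes at most 50 mm and 8.59 degrees, less where a joint would pass 70% of its speed; a pose out of reach is approached as far as the arm can. A call is refused whole if a number of a shift passes 5 or a number of a turn 8.59, either way. A call with a gripper value outside its range is refused whole. "fingers" is the closure, from 0 (fully open) to 1 (shut), set as the call begins (left out, the last holds). The fingers move at their own pace and stop on an object; the grip force is fixed at half the most. Time passes only in rows, so rows that do not move let the fingers close. It gives the time, the measured TCP pose, the force and the opening at its end, in the units of the state.
- manip.read_state(): the state, without advancing time (a new reading comes with each control period).
- manip.snapshot(name): name is "scene" or "side" or "wrist"; returns (picture, depth): 384x512x3 uint8, red, green, blue; 384x512 float32, mm along the optical axis (not along the pixel's ray), 0 where there is no reading.
- manip.camera_model(name): a dict with "fx", "fy", "cx", "cy" (pixels), "eye" and "attitude" of the camera in the world. Camera axes: x right, y up, looking along -z (the intrinsics and any distortion apply to the point x, -y, -z); pixel columns grow to the right and rows downward; lengths in mm; the calibration is good to about 2 mm. A picture is of the moment at which its call begins: read the wrist's pose just before it. camera_model takes no time and is no camera call; for the wrist camera it gives the pose at the moment of the call.
- manip.job_done(): hands the job in, once; it reports no verdict.
Trained networks look in the newest picture that a camera, given by its name, has taken for a name from the list of things; names that differ only in an ending like _2 or _b are one class to them, and where a whole thing is asked for, a point or a joint stands for the part that bears it (a point fixed in the world has none). Each returns a list of dicts, best first, with "conf" (0 to 1); they miss things now and then, are a little off and sometimes report something else, mostly with a low value. They report only what shows in the picture. A call takes as long as a camera call. They do not tell look-alikes from the thing itself.
- manip.recognise(camera, target): "rect" ([left, top, width, height] in pixels, round what is visible of it).
- manip.masks_of(camera, target): "region" (384x512 bool, what is visible of it) and "rect" ([left, top, width, height] in pixels, round what is visible of it).
The state is a dict: "t": time; "q": joint angles; "joint_vel": joint speeds; "tau": joint torques, N m; "tool_pos": TCP position; "tcp_rot": TCP orientation; "force": force on the tool from outside, world axes, zero at the start; "moment": the same for the moment, N m; "finger_gap": finger opening in mm.
Only numpy, scipy, OpenCV 4.12 (cv2) and the standard library are available. Lean on these libraries where they do the work, as an engineer would, in place of code of your own. Each camera call takes 0.05 s, during which the arm holds its last target. There are 200 camera calls.

TASK

Three spring isolation mounts from under the microscope stand in their test stations. Going from the robot's left to its right, press each round pad at least halfway down with the fingertips and let it spring back; then push the white tag beside the softest one fully down and leave the other two tags up. Only press: do not pick up the mounts, and leave the other things on the bench alone.

Things in the scene. Friction and masses are not known exactly. Their poses are not given: they have to be found in the camera images.
- station_left: The robot's left test station, fixed to the bench: steel base plate 120 x 70 x 10 mm, turned within 0.5 rad; origin under its centre, x along the 120 mm, z up. At x = +25 mm stands a loose spring mount (0.35-0.55 kg; aluminium case 54 mm across, top at 40 mm) with a round black rubber pad on its spring; at x = -35 mm a grey guide block (24 x 36 mm, top at 50 mm) with the white tag.
- pad_left (a point): Where the top centre of the left mount's rubber pad is when up: 66 mm above the bench (fixed point, does not sink with the pad). Pad 44 mm across, 14 mm travel. The three look-alike mounts are dealt anew each run; each spring is about twice as stiff as the next softer one: after about 1 N of preload, full travel takes between 4 and 16 N.
- tag_left_top (a point): Centre of the top face of the left station's white tag, a flat T-shaped tab (16 mm along the station's x, 30 mm along its y), 71 mm above the bench when fully up, 55 mm when fully down; moves with the tag.
- tag_left (a joint): How far the left tag is pushed down: 0 fully up, 0.016 m fully down at its stop; starts at 0 to 0.003. Takes about 2.5 N and stays where it is left.
- station_middle: The robot's middle test station, fixed to the bench: steel base plate 120 x 70 x 10 mm, turned within 0.5 rad; origin under its centre, x along the 120 mm, z up. At x = +25 mm stands a loose spring mount (0.35-0.55 kg; aluminium case 54 mm across, top at 40 mm) with a round black rubber pad on its spring; at x = -35 mm a grey guide block (24 x 36 mm, top at 50 mm) with the white tag.
- pad_middle (a point): Where the top centre of the middle mount's rubber pad is when up: 66 mm above the bench (fixed point, does not sink with the pad). Pad 44 mm across, 14 mm travel. The three look-alike mounts are dealt anew each run; each spring is about twice as stiff as the next softer one: after about 1 N of preload, full travel takes between 4 and 16 N.
- tag_middle_top (a point): Centre of the top face of the middle station's white tag, a flat T-shaped tab (16 mm along the station's x, 30 mm along its y), 71 mm above the bench when fully up, 55 mm when fully down; moves with the tag.
- tag_middle (a joint): How far the middle tag is pushed down: 0 fully up, 0.016 m fully down at its stop; starts at 0 to 0.003. Takes about 2.5 N and stays where it is left.
- station_right: The robot's right test station, fixed to the bench: steel base plate 120 x 70 x 10 mm, turned within 0.5 rad; origin under its centre, x along the 120 mm, z up. At x = +25 mm stands a loose spring mount (0.35-0.55 kg; aluminium case 54 mm across, top at 40 mm) with a round black rubber pad on its spring; at x = -35 mm a grey guide block (24 x 36 mm, top at 50 mm) with the white tag.
- pad_right (a point): Where the top centre of the right mount's rubber pad is when up: 66 mm above the bench (fixed point, does not sink with the pad). Pad 44 mm across, 14 mm travel. The three look-alike mounts are dealt anew each run; each spring is about twice as stiff as the next softer one: after about 1 N of preload, full travel takes between 4 and 16 N.
- tag_right_top (a point): Centre of the top face of the right station's white tag, a flat T-shaped tab (16 mm along the station's x, 30 mm along its y), 71 mm above the bench when fully up, 55 mm when fully down; moves with the tag.
- tag_right (a joint): How far the right tag is pushed down: 0 fully up, 0.016 m fully down at its stop; starts at 0 to 0.003. Takes about 2.5 N and stays where it is left.
- objective: Loose steel microscope objective, 26 mm across, 42 mm tall, upright between the mounts; origin under its centre. A bystander.
- adapter: Loose flat brass ring, 28 mm across, 12 mm high, between the mounts; origin under its centre. A bystander.
- dropper: Loose amber dropper bottle, 32 mm across, 70 mm tall, beyond the mounts; origin under its centre. A bystander.
- jar: Loose glass jar with white lid, 52 mm across, 55 mm tall, beyond the mounts; origin under its centre. A bystander.
- slidebox: Loose wooden slide box, 85 x 50 x 32 mm, beyond the mounts; origin under its centre. A bystander.
- driver: Loose screwdriver, 160 mm long along its x, lying to the robot's right; a bystander.
- rock: Loose grey-brown rock specimen, about 60 mm across, 34 mm tall, to the robot's left; origin under its centre. A bystander.
Things that resemble listed ones, but are neither listed nor needed, are in the scene too. Leave any orange look-alike of the station_left alone.

How it is judged (in metres and radians):
On the way, in this order (a step that is already met when the one before it is completed fails the run):
1. the left pad is pressed at least 6 mm down, the other pads up (((horizontal distance between spring_a_c0 and pad_left below 0.03 m and height (world z) of spring_a_c0 below 0.055 m and height (world z) of each of spring_b_c0, spring_c_c0 above 0.058 m) or (horizontal distance between spring_b_c0 and pad_left below 0.03 m and height (world z) of spring_b_c0 below 0.055 m and height (world z) of each of spring_a_c0, spring_c_c0 above 0.058 m) or (horizontal distance between spring_c_c0 and pad_left below 0.03 m and height (world z) of spring_c_c0 below 0.055 m and height (world z) of each of spring_a_c0, spring_b_c0 above 0.058 m))), for 0.05 s.
2. the middle pad is pressed at least 6 mm down, the other pads up (((horizontal distance between spring_a_c0 and pad_middle below 0.03 m and height (world z) of spring_a_c0 below 0.055 m and height (world z) of each of spring_b_c0, spring_c_c0 above 0.058 m) or (horizontal distance between spring_b_c0 and pad_middle below 0.03 m and height (world z) of spring_b_c0 below 0.055 m and height (world z) of each of spring_a_c0, spring_c_c0 above 0.058 m) or (horizontal distance between spring_c_c0 and pad_middle below 0.03 m and height (world z) of spring_c_c0 below 0.055 m and height (world z) of each of spring_a_c0, spring_b_c0 above 0.058 m))), for 0.05 s.
3. the right pad is pressed at least 6 mm down, the other pads up (((horizontal distance between spring_a_c0 and pad_right below 0.03 m and height (world z) of spring_a_c0 below 0.055 m and height (world z) of each of spring_b_c0, spring_c_c0 above 0.058 m) or (horizontal distance between spring_b_c0 and pad_right below 0.03 m and height (world z) of spring_b_c0 below 0.055 m and height (world z) of each of spring_a_c0, spring_c_c0 above 0.058 m) or (horizontal distance between spring_c_c0 and pad_right below 0.03 m and height (world z) of spring_c_c0 below 0.055 m and height (world z) of each of spring_a_c0, spring_b_c0 above 0.058 m))), for 0.05 s.
4. the tag beside the softest mount is at least 13 mm down, with all pads up (((horizontal distance between spring_a_c0 and pad_left below 0.03 m and value of joint tag_left above 0.013 m) or (horizontal distance between spring_a_c0 and pad_middle below 0.03 m and value of joint tag_middle above 0.013 m) or (horizontal distance between spring_a_c0 and pad_right below 0.03 m and value of joint tag_right above 0.013 m)) and height (world z) of each of spring_a_c0, spring_b_c0, spring_c_c0 above 0.058 m), for 0.1 s.
At the end, for the whole second after the job is handed in: The tag beside the softest mount is at least 13 mm down, the other two tags are less than 6 mm down, all pads are sprung back (within 3 mm), the mounts stand upright in their stations, and no bystander has moved 15 mm (all of step 4 and not ((value of joint tag_left above 0.006 m and not (horizontal distance between spring_a_c0 and pad_left below 0.03 m)) or (value of joint tag_middle above 0.006 m and not (horizontal distance between spring_a_c0 and pad_middle below 0.03 m)) or (value of joint tag_right above 0.006 m and not (horizontal distance between spring_a_c0 and pad_right below 0.03 m))) and distance of each of mount_a_c0, mount_b_c0, mount_c_c0, objective, adapter, dropper, jar, slidebox, driver, rock from where it was at the start of the episode below 0.015 m and angle between each of mount_a_c0, mount_b_c0, mount_c_c0's own z axis and vertical below 0.05 rad); the robot touches nothing.
It fails at once if a tag beside a mount that is not the softest is pushed down 6 mm or more ((value of joint tag_left above 0.006 m and not (horizontal distance between spring_a_c0 and pad_left below 0.03 m)) or (value of joint tag_middle above 0.006 m and not (horizontal distance between spring_a_c0 and pad_middle below 0.03 m)) or (value of joint tag_right above 0.006 m and not (horizontal distance between spring_a_c0 and pad_right below 0.03 m))).
It fails at once if a mount is lifted 8 mm, moved 15 mm or tipped 0.2 rad (height (world z) of any of mount_a_c0, mount_b_c0, mount_c_c0 above 0.033 m or distance of any of mount_a_c0, mount_b_c0, mount_c_c0 from where it was at the start of the episode above 0.015 m or angle between any of mount_a_c0, mount_b_c0, mount_c_c0's own z axis and vertical above 0.2 rad).
It fails at once if a bystander is moved 15 mm or more (distance of any of objective, adapter, dropper, jar, slidebox, driver, rock from where it was at the start of the episode above 0.015 m).
It also fails if it takes over 51 s, if anything falls off the work surface, if the arm or the gripper's body presses on something with over 40 N, if the wrist force passes 120 N, or if a joint passes its speed limit or range.

## Working session

There is one attempt and no reset: what is moved stays moved. The work goes in short steps, Python scripts to look and compute and a tool call to move; the robot and the scene stay as the last step left them, time stands still between calls to the robot, and variables do not carry over. Pictures are saved under pics/ and viewed, about 8 in all and at most 12, crops included, and the job is handed in when it is done.

Besides the shell and the picture viewer there is one more tool, called after "Request:" in YAML: its name, and indented under it one key for each argument. jog_arm: Moves the arm, as the interface text tells. Its arguments: {"type":"object","properties":{"steps":{"type":"array","items":{"type":"array"}},"fingers":{"type":"number"}},"required":["steps"]}

```bash
mkdir -p pics
cat > h.py <<'E'
from workcell import manip
import numpy as np, cv2
from scipy.spatial.transform import Rotation as R
def save(n,im): cv2.imwrite('pics/'+n,cv2.cvtColor(im,cv2.COLOR_RGB2BGR))
def cloud(c,d):
    A=c["attitude"]; A=np.array(A)
    M=A if A.shape==(3,3) else R.from_euler('xyz',A,degrees=True).as_matrix()
    v,u=np.mgrid[0:384,0:512]
    P=np.stack([(u-c["cx"])/c["fx"]*d,-(v-c["cy"])/c["fy"]*d,-d],-1)
    return P@M.T+np.array(c["eye"])
E
python3 - <<'E'
from h import *
print(manip.read_state())
for n in("scene","side"):
    c=manip.camera_model(n);print(c)
    p,d=manip.snapshot(n);save(n+'.png',p);np.savez(n+'.npz',p=p,d=d)
    P=cloud(c,d)
    for t in("station_left","tag_left","tag_left_top"):
        for m in manip.masks_of(n,t)[:6]:
            print(n,t,round(m["conf"],2),m["rect"],np.median(P[m["region"]&(d>0)],0).round())
im=np.vstack([np.load(n+'.npz')['p'] for n in("scene","side")])
save('both.png',cv2.resize(im,(400,600)) if 0 else np.hstack([cv2.resize(np.load(n+'.npz')['p'],(400,300)) for n in("scene","side")]))
E
```

```text
{'t': 0.0, 'q': array([ 7.24779569e+01,  2.42829331e+01,  9.34330055e+01, -9.45160258e-04,
        6.23726807e+01, -1.08939844e+00]), 'joint_vel': array([-0.00832317,  0.04475388,  0.02320358, -0.03393028,  0.00135845,
        0.00161957]), 'tau': array([-3.63035222e-03, -5.57375586e+01, -2.81735730e+01, -2.20195734e-04,
        7.43781449e-03,  1.00340992e-05]), 'tool_pos': array([176.6115813 , 598.89928343, 203.65126744]), 'tcp_rot': array([-1.79911381e+02, -8.48303584e-04,  1.63567794e+02]), 'force': array([ 0.35420297,  0.45960837, -0.85983415]), 'moment': array([-0.01506795,  0.04281711,  0.06048244]), 'finger_gap': 85.38884648356937}
{'fx': 448.6528424906964, 'fy': 448.6528424906964, 'cx': 251.8784824233111, 'cy': 199.3434984821908, 'eye': array([1172.41893043,  778.69034617, 1029.61477018]), 'attitude': array([ 47.14303798,  -0.61909567, 141.66697115])}
scene station_left 0.91 [282.9, 231.7, 49.8, 35.1] [477. 225.  13.]
scene tag_left 0.62 [338.2, 283.2, 9.5, 11.9] [552. 384.  72.]
scene tag_left 0.49 [319.5, 233.7, 5.8, 8.8] [465. 224.  71.]
scene tag_left_top 0.72 [276.3, 203.2, 1.5, 4.0] [477.  38.  71.]
scene tag_left_top 0.41 [336.3, 283.2, 12.3, 12.0] [552. 385.  72.]
scene tag_left_top 0.4 [319.7, 230.6, 7.1, 14.0] [464. 225.  71.]
scene tag_left_top 0.32 [184.0, 141.1, 22.3, 12.3] [ 478. -415.   21.]
{'fx': 487.87679363410757, 'fy': 487.87679363410757, 'cx': 253.1519598185787, 'cy': 190.90357815395606, 'eye': array([  169.2846398 , -1316.68739759,   846.23170036]), 'attitude': array([ 59.64950657,   1.26991239, -14.79557719])}
side station_left 0.92 [236.8, 135.3, 27.1, 19.5] [569. 366.  11.]
side station_left 0.67 [220.2, 158.5, 32.7, 23.7] [467. 201.  13.]
side station_left 0.56 [169.7, 159.4, 39.9, 24.3] [309. 246.  12.]
side tag_left 0.44 [176.1, 157.9, 5.5, 6.9] [291. 266.  64.]
side tag_left_top 0.67 [264.8, 226.8, 43.7, 28.6] [ 496. -266.   12.]
```

View pics/scene.png

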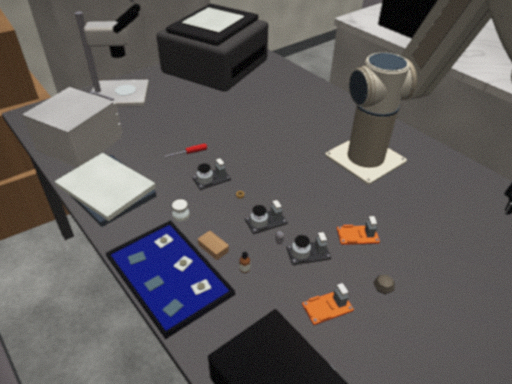

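The picture shows three dark stations with mounts: left at about (308,248), middle (265,216) and right (211,174). The two orange look-alikes at (328,305) and (358,233) carry no mount, so I leave them alone. Next I locate the pads and tags by height in the depth data.

Run:
```python
from h import *
for n in("scene","side"):
    f=np.load(n+'.npz');p,d=f['p'],f['d'];P=cloud(manip.camera_model(n),d)
    m=(d>0)&(P[...,2]>58)&(P[...,2]<80)&(P[...,0]>250)&(P[...,0]<750)&(abs(P[...,1])<450)
    k,l,s,c=cv2.connectedComponentsWithStats(m.astype(np.uint8))
    for i in range(1,k):
        if s[i,4]>8: q=l==i;print(n,c[i].round(),s[i,4],P[q].mean(0).round(1),((P[q].min(0)+P[q].max(0))/2).round(),p[q].mean(0).round())
f=np.load('scene.npz');save('crop.png',cv2.resize(f['p'][140:280,160:360],(800,560),interpolation=cv2.INTER_CUBIC))
```

```text
scene [219. 162.] 36 [ 494.  -243.9   69.5] [ 493. -245.   68.] [180. 179. 174.]
scene [203. 168.] 98 [ 553.9 -253.8   66.5] [ 553. -255.   66.] [38. 37. 37.]
scene [276. 204.] 43 [476.   36.6  69.3] [474.  36.  67.] [190. 189. 184.]
scene [258. 210.] 136 [535.4  22.3  66.4] [533.  20.  65.] [40. 39. 40.]
scene [372. 221.] 47 [296.8 269.2  71.2] [295. 268.  68.] [189. 187. 182.]
scene [321. 237.] 53 [462.6 222.   70.3] [460. 221.  66.] [189. 188. 183.]
scene [301. 241.] 159 [517.  195.4  66.5] [515. 195.  65.] [37. 36. 36.]
scene [244. 255.] 36 [680.1 136.4  68.2] [679. 135.  67.] [41. 36. 35.]
scene [342. 289.] 69 [550.9 384.8  71.6] [550. 385.  68.] [196. 194. 191.]
side [287. 131.] 57 [740.3 384.5  69. ] [743. 393.  69.] [56. 60. 60.]
side [240. 138.] 19 [547.3 381.9  69.1] [547. 381.  66.] [224. 226. 221.]
side [178. 160.] 31 [291.7 265.   67.7] [291. 268.  66.] [209. 211. 206.]
side [226. 159.] 28 [457.5 215.4  67.9] [458. 219.  66.] [220. 222. 218.]
side [243. 161.] 75 [511.6 188.3  64.8] [513. 192.  65.] [72. 69. 70.]
side [292. 162.] 24 [674.6 129.   65.6] [675. 133.  66.] [73. 71. 73.]
side [243. 183.] 28 [472.5  30.9  67.3] [471.  33.  65.] [222. 224. 219.]
side [261. 184.] 94 [529.4  14.9  65. ] [530.  17.  64.] [70. 69. 71.]
side [294. 230.] 141 [ 547.6 -261.8   64.9] [ 549. -259.   64.] [68. 68. 70.]
side [273. 230.] 48 [ 489.8 -249.1   68.7] [ 491. -247.   66.] [227. 229. 226.]
```

View pics/crop.png

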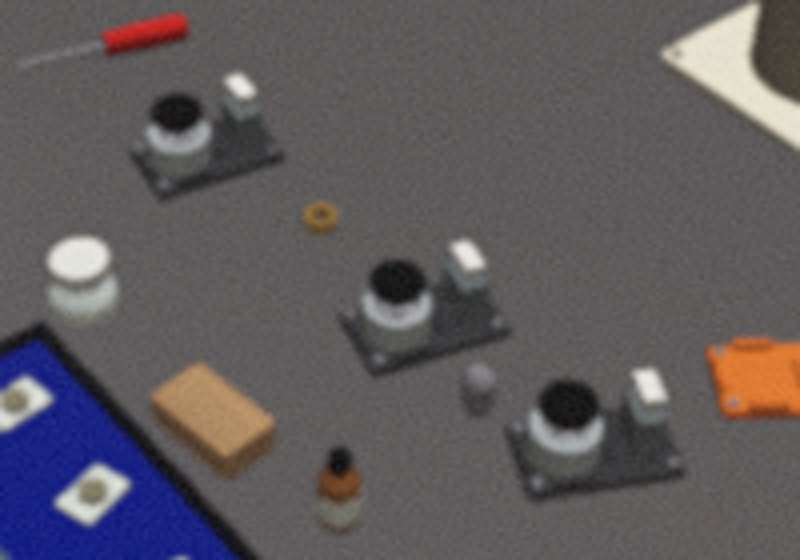

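Pads (scene and side averaged, mm): L (514,192), M (532,18), R (550,-257). Tags: L (460,219), M (474,34), R (492,-246). I shut the fingers and move above the left pad.

Request:
jog_arm:
  steps:
    - [[3.1, -3.7, 0], 0]
    - [[3.1, -3.7, 0], 0]
    - [[3.1, -3.7, 0], 0]
    - [[3.1, -3.7, 0], 0]
    - [[3.1, -3.7, 0], 0]
    - [[3.1, -3.7, 0], 0]
    - [[3.1, -3.7, 0], 0]
    - [[3.1, -3.7, 0], 0]
  fingers: 1

```text
t: 1.2
tool_pos: [428.2, 297.8, 205.4]
tcp_rot: [179.7, 0.1, 164.2]
force: [0.5, 0.0, -1.0]
finger_gap: -0.3
```

Request:
jog_arm:
  steps:
    - [[3.0, -3.6, 0], 0]
    - [[3.0, -3.6, 0], 0]
    - [[2.6, -3.4, -3], 0]
    - [[0, 0, -2], 0]
    - [[0, 0, 0], 0]

```text
t: 1.7
tool_pos: [520.7, 184.6, 158.5]
tcp_rot: [179.5, 0.4, 163.8]
force: [-0.2, -0.4, 0.1]
finger_gap: 0.1
```

```bash
cat > w.py <<'E'
from h import *
import sys
s=manip.read_state();print(s['t'],s['tool_pos'].round(1),s['tcp_rot'].round(1),s['force'].round(2))
c=manip.camera_model("wrist");p,d=manip.snapshot("wrist");save(sys.argv[1],p);P=cloud(c,d)
m=(d>0)&(P[...,2]>60)&(P[...,2]<78)
k,l,st,ce=cv2.connectedComponentsWithStats(m.astype(np.uint8))
for i in range(1,k):
    if st[i,4]>60: q=l==i;print(ce[i].round(),st[i,4],P[q].mean(0).round(1),((P[q].min(0)+P[q].max(0))/2).round(1),np.ptp(P[q],0).round(),p[q].mean(0).round())
E
python3 w.py w1.png
```

```text
1.7 [520.7 184.6 158.5] [179.5   0.4 163.8] [-0.17 -0.36  0.06]
[275. 104.] 720 [459.1 221.2  70.4] [459.4 221.   70.2] [26. 33.  4.] [251. 251. 251.]
[481. 151.] 708 [546.8 382.8  70.4] [547.4 384.   66.8] [23. 32. 13.] [238. 237. 237.]
[261. 172.] 1815 [511.6 194.3  65.9] [512.4 194.   64. ] [43. 43.  8.] [32. 32. 33.]
[ 78. 180.] 646 [472.3  36.6  68.5] [472.6  35.7  67.3] [22. 33.  8.] [238. 238. 238.]
[ 92. 239.] 1626 [529.4  22.1  65.7] [530.5  20.2  64.1] [44. 44.  8.] [28. 28. 29.]
[491. 328.] 640 [738.7 379.2  68.4] [738.7 380.8  69. ] [ 5. 52. 18.] [33. 39. 38.]
```

View pics/w1.png

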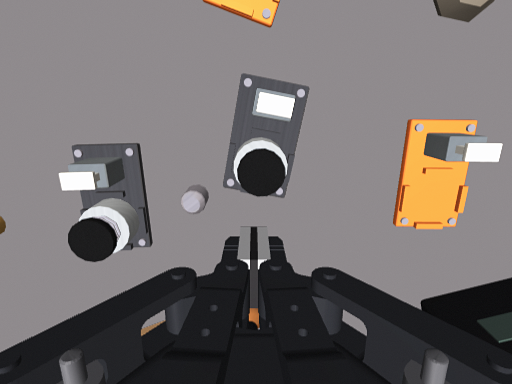

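The wrist view shows the left pad at pixel (261,172), i.e. (512,194), the tag at (275,104), and the shut fingertips at about (255,235). I centre over the pad and descend.

Request:
jog_arm:
  steps:
    - [[-0.9, 0.9, -3], 0]
    - [[0, 0, -3.4], 0]
    - [[0, 0, -1.5], 0]
    - [[0, 0, 0], 0]
    - [[0, 0, 0], 0]

```text
t: 2.25
tool_pos: [514.6, 199.4, 85.1]
tcp_rot: [179.1, 1.0, 164.1]
force: [0.2, 0.3, 0.3]
finger_gap: -0.3
```

Request:
jog_arm:
  steps:
    - [[-0.2, -0.5, -1.0], 0]
    - [[0, 0, 0], 0]
    - [[0, 0, 0], 0]
    - [[0, 0, 0], 0]

```text
t: 2.65
tool_pos: [514.5, 195.5, 78.3]
tcp_rot: [178.9, 1.2, 164.2]
force: [-0.4, -0.0, 0.0]
finger_gap: 0.1
```

Request:
jog_arm:
  steps:
    - [[0, 0, -0.6], 0]
    - [[0, 0, -0.3], 0]
    - [[0, 0, 0], 0]
    - [[0, 0, 0], 0]

```text
t: 3.05
tool_pos: [515.1, 195.5, 69.1]
tcp_rot: [178.9, 1.3, 164.1]
force: [-0.6, 0.7, 0.3]
finger_gap: 0.4
```

Request:
jog_arm:
  steps:
    - [[0, 0, -0.8], 0]
    - [[0, 0, 0], 0]
    - [[0, 0, 0], 0]
    - [[0, 0, 0], 0]

```text
t: 3.45
tool_pos: [514.8, 195.4, 60.0]
tcp_rot: [178.9, 1.3, 164.1]
force: [-0.2, -0.1, 0.5]
finger_gap: -0.1
```

Request:
jog_arm:
  steps:
    - [[0, 0, -0.5], 0]
    - [[0, 0, 0], 0]
    - [[0, 0, 0], 0]
    - [[0, 0, 0], 0]

```text
t: 3.85
tool_pos: [515.0, 195.5, 54.7]
tcp_rot: [178.9, 1.3, 164.1]
force: [-0.2, -0.0, -0.8]
finger_gap: 0.0
```

No contact force at z = 54.7, where I expected an 11 mm press, so I take a look.

```bash
python3 w.py w2.png
python3 - <<'E'
from h import *
p,d=manip.snapshot("side");w=cv2.cvtColor(cv2.imread('pics/w2.png'),4)
q,e=manip.snapshot("scene")
a=cv2.resize(p[130:190,210:290],(400,300),interpolation=2);b=cv2.resize(q[215:275,270:350],(400,300),interpolation=2)
save('m2.png',np.vstack([np.hstack([a,b]),np.hstack([cv2.resize(w,(400,300)),cv2.resize(w[150:290,170:340],(400,300))])]))
for i in range(3):print(manip.read_state()['force'].round(2))
E
```

```text
3.85 [515.  195.5  54.7] [178.9   1.3 164.1] [-0.19 -0.01 -0.79]
[275. 122.] 1945 [459.  221.1  70.5] [459.3 221.2  70.5] [27. 33.  5.] [252. 251. 252.]
[251. 215.] 2839 [505.  195.9  65.7] [509.4 194.   64. ] [38. 44.  8.] [29. 29. 30.]
[ 13. 321.] 1433 [532.3  34.1  65.1] [531.1  28.8  63.9] [38. 28.  8.] [24. 24. 25.]
[ 0.09  0.39 -0.19]
[ 0.09  0.39 -0.19]
[ 0.09  0.39 -0.19]
```

View pics/m2.png

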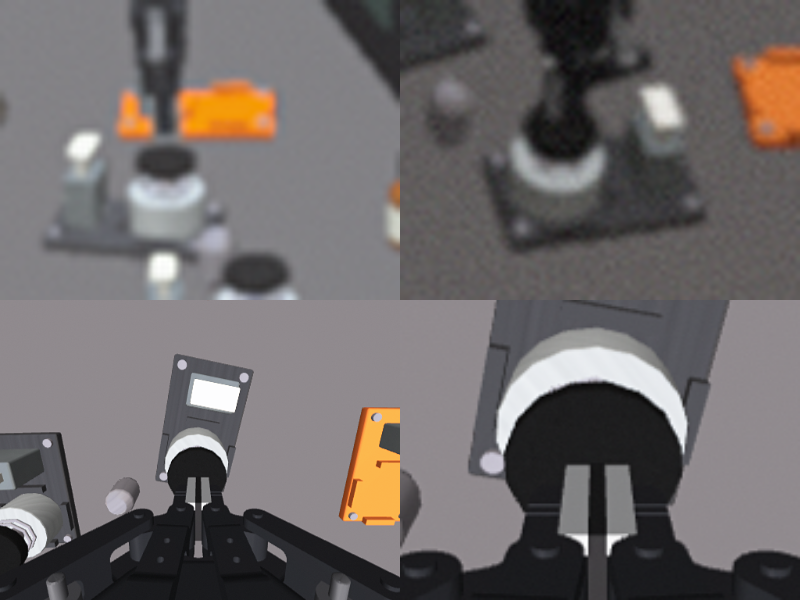

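The pad is still up at 65.7 mm and the fingertips seem to hover just above it. I measure the fingertip directly in the wrist and side depth.

Run:
```python
from h import *
c=manip.camera_model("wrist");p,d=manip.snapshot("wrist");P=cloud(c,d)
print(c['eye'].round(),manip.read_state()['tool_pos'])
for col in (243,249,255,262):
  print(col,[(r,P[r,col].round().astype(int).tolist()) for r in range(214,262,4)])
c=manip.camera_model("side");p,d=manip.snapshot("side");P=cloud(c,d)
for col in (242,243,244):
  print(col,[(r,P[r,col].round().astype(int).tolist()) for r in range(146,166,2)])
```

```text
[445. 211. 223.] [515.09875418 195.51730986  54.84067798]
243 [(214, [503, 192, 66]), (218, [506, 191, 65]), (222, [508, 190, 67]), (226, [510, 190, 66]), (230, [502, 192, 90]), (234, [502, 193, 96]), (238, [502, 192, 99]), (242, [502, 193, 104]), (246, [502, 193, 108]), (250, [502, 193, 112]), (254, [502, 193, 115]), (258, [502, 193, 118])]
249 [(214, [504, 195, 66]), (218, [507, 194, 65]), (222, [509, 194, 67]), (226, [511, 193, 67]), (230, [503, 195, 90]), (234, [503, 195, 95]), (238, [503, 195, 100]), (242, [503, 195, 104]), (246, [503, 195, 108]), (250, [503, 195, 111]), (254, [502, 195, 115]), (258, [502, 195, 118])]
255 [(214, [505, 198, 66]), (218, [508, 197, 65]), (222, [510, 197, 65]), (226, [512, 196, 67]), (230, [504, 198, 90]), (234, [504, 198, 95]), (238, [504, 198, 100]), (242, [504, 198, 104]), (246, [503, 198, 108]), (250, [504, 197, 111]), (254, [503, 197, 115]), (258, [503, 197, 118])]
262 [(214, [506, 202, 66]), (218, [509, 201, 66]), (222, [511, 201, 66]), (226, [514, 200, 65]), (230, [505, 201, 91]), (234, [505, 201, 94]), (238, [505, 201, 99]), (242, [505, 200, 103]), (246, [504, 200, 108]), (250, [504, 200, 111]), (254, [504, 200, 115]), (258, [504, 200, 118])]
242 [(146, [504, 161, 138]), (148, [504, 161, 131]), (150, [509, 184, 112]), (152, [508, 183, 105]), (154, [506, 176, 100]), (156, [508, 186, 88]), (158, [513, 207, 70]), (160, [509, 191, 69]), (162, [506, 179, 68]), (164, [504, 173, 63])]
243 [(146, [508, 161, 138]), (148, [508, 163, 129]), (150, [511, 177, 115]), (152, [513, 189, 101]), (154, [512, 187, 95]), (156, [512, 185, 88]), (158, [519, 218, 63]), (160, [515, 203, 63]), (162, [512, 188, 63]), (164, [508, 176, 61])]
244 [(146, [508, 149, 143]), (148, [512, 165, 128]), (150, [516, 183, 111]), (152, [513, 174, 108]), (154, [514, 180, 97]), (156, [515, 182, 89]), (158, [519, 202, 71]), (160, [517, 194, 67]), (162, [515, 185, 64]), (164, [511, 173, 62])]
```

Both cameras put the fingertips at z ≈ 88, about 33 mm above the reported TCP, so the reported z isn't the real tip. Contact should come near a reported z of 33. I go down in small steps and watch the force.

Request:
jog_arm:
  steps:
    - [[0, 0, -0.8], 0]
    - [[0, 0, -0.7], 0]
    - [[0, 0, 0], 0]
    - [[0, 0, 0], 0]

```text
t: 4.5
tool_pos: [515.4, 195.6, 38.5]
tcp_rot: [178.8, 1.3, 164.1]
force: [0.5, -0.2, 0.6]
finger_gap: 0.0
```

Request:
jog_arm:
  steps:
    - [[0, 0, -0.4], 0]
    - [[0, 0, 0], 0]
    - [[0, 0, 0], 0]

```text
t: 4.8
tool_pos: [515.5, 195.6, 34.3]
tcp_rot: [178.8, 1.3, 164.1]
force: [-0.8, -0.2, 2.3]
finger_gap: -0.4
```

```bash
cat > tip.py <<'E'
from h import *
s=manip.read_state();print(s['t'],s['tool_pos'].round(1),s['tcp_rot'].round(1),s['force'].round(2),s['q'].round(1))
c=manip.camera_model("wrist");p,d=manip.snapshot("wrist");P=cloud(c,d)
for col in (245,258):
  print(col,[(r,P[r,col].round().astype(int).tolist()) for r in range(190,240,4)])
print(manip.read_state()['force'].round(2))
E
python3 tip.py
```

```text
4.8 [515.5 195.6  34.3] [178.8   1.3 164.1] [-0.79 -0.22  2.33] [ 19.4  32.1 109.3   0.3  36.8 -55. ]
245 [(190, [492, 196, 39]), (194, [495, 196, 40]), (198, [491, 197, 58]), (202, [492, 196, 61]), (206, [494, 196, 60]), (210, [496, 195, 61]), (214, [498, 195, 61]), (218, [501, 194, 61]), (222, [502, 194, 62]), (226, [505, 193, 61]), (230, [503, 193, 70]), (234, [503, 193, 74]), (238, [502, 194, 80])]
258 [(190, [494, 203, 40]), (194, [496, 203, 41]), (198, [493, 203, 58]), (202, [494, 203, 61]), (206, [496, 202, 60]), (210, [498, 202, 61]), (214, [500, 201, 62]), (218, [502, 200, 61]), (222, [505, 200, 60]), (226, [506, 199, 61]), (230, [504, 199, 71]), (234, [505, 199, 75]), (238, [505, 199, 79])]
[-0.52  0.21  1.8 ]
```

Contact now: the pad is at 61 (about 5 mm down) and the force about 2 N, so the real tip is about 26.5 mm above the reported TCP. I press further, to a reported z of 29.

Request:
jog_arm:
  steps:
    - [[0, 0, -0.5], 0]
    - [[0, 0, 0], 0]
    - [[0, 0, 0], 0]
    - [[0, 0, 0], 0]

```text
t: 5.25
tool_pos: [515.7, 195.7, 29.4]
tcp_rot: [178.8, 1.4, 164.1]
force: [-1.3, -0.9, 3.6]
finger_gap: -0.1
```

```bash
cat > f.py <<'E'
from h import *
F=[];
for i in range(10):
    p,d=manip.snapshot("wrist");s=manip.read_state();F.append(s['force'])
c=manip.camera_model("wrist");P=cloud(c,d)
Q=P[210:226,240:265].reshape(-1,3);print('under tips z',np.median(Q[:,2]).round(1))
print(s['t'],s['tool_pos'].round(1),'F',np.mean(F,0).round(2),np.std(F,0).round(2))
E
python3 f.py
```

```text
under tips z 56.1
5.75 [515.7 195.7  29.5] F [-0.61 -0.37  3.35] [0.4  0.49 0.32]
```

Left: 10 mm down at 3.35 N, which is what the softest would give. I lift and go to the middle pad.

Request:
jog_arm:
  steps:
    - [[0, 0, 2.0], 0]
    - [[0, 0, 3.0], 0]
    - [[0.4, -4.4, 0], 0]
    - [[0.4, -4.4, 0], 0]
    - [[0.4, -4.4, 0], 0]
    - [[0.4, -4.4, 0], 0]
    - [[0, 0, 0], 0]
    - [[0, 0, 0], 0]

```text
t: 6.55
tool_pos: [532.2, 14.7, 80.0]
tcp_rot: [178.8, 1.5, 164.3]
force: [-0.4, 0.3, -0.1]
finger_gap: 0.1
```

```bash
python3 w.py w3.png
```

```text
6.55 [532.2  14.7  80. ] [178.8   1.5 164.3] [-0.4   0.31 -0.11]
[503. 112.] 953 [510.9 176.2  64.4] [512.3 177.8  63.9] [39. 13.  8.] [23. 22. 23.]
[261. 115.] 1436 [472.5  35.2  68.7] [472.7  35.2  68.3] [22. 32.  5.] [251. 251. 252.]
[262. 205.] 2996 [527.3  21.1  65.8] [530.1  20.   64. ] [42. 43.  8.] [30. 30. 31.]
```

Request:
jog_arm:
  steps:
    - [[-0.2, 0.4, -1.5], 0]
    - [[0, 0, -1.5], 0]
    - [[0, 0, -0.6], 0]
    - [[0, 0, 0], 0]
    - [[0, 0, 0], 0]

```text
t: 7.1
tool_pos: [530.0, 24.4, 43.0]
tcp_rot: [178.8, 1.5, 164.8]
force: [0.7, 0.1, -0.1]
finger_gap: 0.1
```

Request:
jog_arm:
  steps:
    - [[0, 0, -0.6], 0]
    - [[0, 0, -0.3], 0]
    - [[0, 0, 0], 0]
    - [[0, 0, 0], 0]

```text
t: 7.5
tool_pos: [530.8, 24.8, 35.2]
tcp_rot: [178.8, 1.6, 164.8]
force: [-1.2, -0.1, 5.4]
finger_gap: -0.3
```

Stiffer already: 5.4 N at about 4 mm.

Request:
jog_arm:
  steps:
    - [[0, 0, -0.6], 0]
    - [[0, 0, 0], 0]
    - [[0, 0, 0], 0]
    - [[0, 0, 0], 0]

```text
t: 7.9
tool_pos: [531.0, 24.8, 31.6]
tcp_rot: [178.7, 1.6, 164.7]
force: [-2.9, 0.0, 8.5]
finger_gap: 0.0
```

```bash
python3 f.py
```

```text
under tips z 58.3
8.4 [531.   24.8  31.6] F [-2.93  0.15  8.55] [0.51 0.39 0.61]
```

Request:
jog_arm:
  steps:
    - [[0, 0, -0.5], 0]
    - [[0, 0, 0], 0]
    - [[0, 0, 0], 0]
    - [[0, 0, 0], 0]

```text
t: 8.8
tool_pos: [531.1, 24.8, 29.8]
tcp_rot: [178.7, 1.6, 164.7]
force: [-3.0, 0.3, 9.6]
finger_gap: 0.2
```

```bash
python3 f.py
```

```text
under tips z 56.6
9.3 [531.1  24.8  29.8] F [-3.27 -0.28 10.33] [0.66 0.42 0.6 ]
```

Request:
jog_arm:
  steps:
    - [[0, 0, 2.0], 0]
    - [[0, 0, 3.0], 0]
    - [[0.3, -4.7, 0], 0]
    - [[0.3, -4.7, 0], 0]
    - [[0.3, -4.7, 0], 0]
    - [[0.3, -4.7, 0], 0]
    - [[0.3, -4.7, 0], 0]
    - [[0.3, -4.5, 0], 0]

```text
t: 10.1
tool_pos: [551.5, -259.7, 84.2]
tcp_rot: [178.6, 2.0, 165.2]
force: [0.6, -0.7, -0.3]
finger_gap: 0.1
```

Request:
jog_arm:
  steps:
    - [[0, 0, 0], 0]
    - [[0, 0, 0], 0]

```text
t: 10.3
tool_pos: [551.9, -266.1, 84.5]
tcp_rot: [178.6, 2.2, 164.7]
force: [-0.5, 0.8, 0.2]
finger_gap: -0.3
```

```bash
python3 w.py w4.png
```

```text
10.3 [ 551.9 -266.1   84.5] [178.6   2.2 164.7] [-0.47  0.82  0.19]
[260. 111.] 1414 [ 490.2 -246.    69.8] [ 490.5 -245.9   69.4] [21. 32.  5.] [251. 250. 250.]
[266. 201.] 3108 [ 547.1 -256.5   65.8] [ 548.9 -257.    64.2] [43. 43.  8.] [30. 30. 31.]
```

Middle: 9.7 mm down at 10.3 N. The right pad is at (549,-257); I correct by (-3,+9) and press.

Request:
jog_arm:
  steps:
    - [[-0.3, 0.8, -1.5], 0]
    - [[0, 0, -1.5], 0]
    - [[0, 0, -0.9], 0]
    - [[0, 0, 0], 0]
    - [[0, 0, 0], 0]

```text
t: 10.85
tool_pos: [549.4, -252.9, 43.7]
tcp_rot: [178.6, 2.2, 165.1]
force: [-0.1, 0.4, 0.1]
finger_gap: -0.1
```

Request:
jog_arm:
  steps:
    - [[0, 0, -0.6], 0]
    - [[0, 0, -0.3], 0]
    - [[0, 0, 0], 0]
    - [[0, 0, 0], 0]

```text
t: 11.25
tool_pos: [550.3, -253.2, 35.5]
tcp_rot: [178.6, 2.3, 165.1]
force: [-1.1, 0.5, 3.1]
finger_gap: 0.2
```

Request:
jog_arm:
  steps:
    - [[0, 0, -0.5], 0]
    - [[0, 0, 0], 0]
    - [[0, 0, 0], 0]
    - [[0, 0, 0], 0]

```text
t: 11.65
tool_pos: [550.7, -253.4, 31.3]
tcp_rot: [178.6, 2.3, 165.1]
force: [-1.7, 0.8, 5.1]
finger_gap: -0.3
```

```bash
python3 f.py
```

```text
under tips z 57.9
12.15 [ 550.6 -253.3   31.4] F [-1.77  0.86  5.32] [0.57 0.56 0.52]
```

Right: about 8 mm down at 5.3 N. The left mount (3.35 N at 10 mm) is the softest. I press a little more for margin, lift, and go to the left tag at (459,221).

Request:
jog_arm:
  steps:
    - [[0, 0, -0.3], 0]
    - [[0, 0, 0], 0]
    - [[0, 0, 0], 0]
    - [[0, 0, 2.0], 0]
    - [[0, 0, 3.5], 0]
    - [[-0.9, 4.7, 0], 0]
    - [[-0.9, 4.7, 0], 0]
    - [[-0.9, 4.7, 0], 0]

```text
t: 12.95
tool_pos: [526.9, -115.4, 86.1]
tcp_rot: [178.6, 2.8, 164.6]
force: [0.7, 0.6, 0.2]
finger_gap: 0.0
```

Request:
jog_arm:
  steps:
    - [[-0.9, 4.7, 0], 0]
    - [[-0.9, 4.7, 0], 0]
    - [[-0.9, 4.7, 0], 0]
    - [[-0.9, 4.7, 0], 0]
    - [[-0.9, 4.7, 0], 0]
    - [[-0.9, 4.0, 0], 0]
    - [[0, 0, 0], 0]
    - [[0, 0, 0], 0]

```text
t: 13.75
tool_pos: [469.9, 174.7, 86.2]
tcp_rot: [178.5, 3.2, 164.8]
force: [-0.3, 0.0, -0.8]
finger_gap: -0.4
```

```bash
python3 w.py w5.png
```

```text
13.75 [469.9 174.7  86.2] [178.5   3.2 164.8] [-0.31  0.03 -0.8 ]
[320. 178.] 1179 [458.4 220.9  70.2] [458.9 221.2  69.1] [27. 33.  7.] [247. 247. 247.]
[303. 249.] 1683 [507.8 200.1  65.6] [510.6 199.5  63.9] [41. 33.  8.] [28. 28. 29.]
[ 62. 264.] 1044 [471.7  36.7  68.4] [472.2  35.9  67.3] [23. 32.  7.] [237. 236. 235.]
[ 69. 312.] 394 [512.6  19.7  64.8] [514.   18.8  64. ] [12. 33.  8.] [26. 26. 27.]
```

Request:
jog_arm:
  steps:
    - [[-1.0, 4.2, 0], 0]
    - [[0, 0, 0], 0]
    - [[0, 0, 0], 0]

```text
t: 14.1
tool_pos: [461.6, 214.0, 86.0]
tcp_rot: [178.5, 3.2, 164.4]
force: [-0.4, 0.1, -0.5]
finger_gap: 0.0
```

```bash
python3 w.py w6.png
```

```text
14.1 [461.6 214.   86. ] [178.5   3.2 164.4] [-0.37  0.06 -0.48]
[264. 205.] 1105 [458.2 221.4  70.2] [458.7 221.4  68.8] [27. 33.  8.] [245. 245. 244.]
[501. 258.] 450 [544.  373.8  69.6] [545.2 375.   66.3] [19. 15. 12.] [214. 213. 211.]
[ 20. 288.] 903 [472.2  38.9  68.3] [472.8  36.9  65.3] [21. 31. 10.] [229. 228. 226.]
[ 28. 333.] 331 [512.   20.1  64.6] [513.9  18.2  63.9] [11. 33.  8.] [24. 24. 24.]
```

View pics/w6.png

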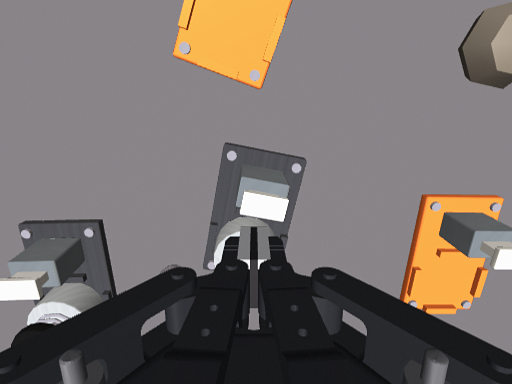

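The left tag is at pixel (264,205), with the tips just short of it. I correct by (-3,+6) and go down. Contact is expected at a reported z of 44, and the stop near 28.

Request:
jog_arm:
  steps:
    - [[-0.2, 0.6, -1.5], 0]
    - [[0, 0, -1.5], 0]
    - [[0, 0, -0.6], 0]
    - [[0, 0, 0], 0]
    - [[0, 0, 0], 0]

```text
t: 14.65
tool_pos: [462.2, 214.2, 49.6]
tcp_rot: [178.4, 3.2, 163.9]
force: [-0.4, -0.3, -0.7]
finger_gap: -0.2
```

Request:
jog_arm:
  steps:
    - [[0, 0, -0.6], 0]
    - [[0, 0, -0.5], 0]
    - [[0, 0, 0], 0]
    - [[0, 0, 0], 0]

```text
t: 15.05
tool_pos: [463.4, 213.9, 39.2]
tcp_rot: [178.3, 3.4, 163.8]
force: [-0.2, -0.2, -0.7]
finger_gap: -0.0
```

Request:
jog_arm:
  steps:
    - [[-0.4, 0.6, 1.2], 0]
    - [[0, 0, 0], 0]
    - [[0, 0, 0], 0]

```text
t: 15.35
tool_pos: [459.1, 220.8, 52.6]
tcp_rot: [178.3, 3.4, 163.9]
force: [-0.2, 0.1, -0.5]
finger_gap: 0.2
```

```bash
python3 w.py w7.png; sed -i 's/190,240/170,250/' tip.py; python3 tip.py
```

```text
15.35 [459.1 220.8  52.6] [178.3   3.4 163.9] [-0.22  0.1  -0.46]
[256. 224.] 765 [454.6 222.3  64.8] [456.1 221.7  63.7] [21. 32.  7.] [236. 235. 234.]
[254. 319.] 214 [516.5 203.   66. ] [516.4 202.6  66.1] [18. 10.  3.] [28. 28. 29.]
15.4 [459.3 220.8  52.6] [178.3   3.4 163.8] [ 0.07 -0.99  0.06] [ 25.   27.2 115.6  -1.7  33.5 -47.5]
245 [(170, [437, 221, 10]), (174, [440, 221, 10]), (178, [443, 220, 10]), (182, [445, 219, 13]), (186, [445, 219, 22]), (190, [444, 219, 31]), (194, [444, 219, 40]), (198, [445, 219, 45]), (202, [446, 219, 49]), (206, [448, 218, 50]), (210, [451, 217, 50]), (214, [453, 216, 49]), (218, [449, 218, 65]), (222, [451, 217, 65]), (226, [454, 216, 66]), (230, [445, 219, 88]), (234, [445, 219, 92]), (238, [383, 237, 218]), (242, [445, 219, 101]), (246, [444, 219, 105])]
258 [(170, [439, 230, 11]), (174, [442, 230, 10]), (178, [445, 229, 11]), (182, [448, 228, 9]), (186, [448, 227, 18]), (190, [449, 227, 24]), (194, [448, 227, 35]), (198, [448, 226, 42]), (202, [448, 226, 48]), (206, [450, 226, 51]), (210, [453, 225, 50]), (214, [455, 224, 50]), (218, [452, 224, 64]), (222, [453, 224, 66]), (226, [456, 223, 66]), (230, [447, 225, 88]), (234, [447, 225, 92]), (238, [446, 225, 98]), (242, [446, 224, 101]), (246, [446, 224, 105])]
[-0.36 -0.75  0.69]
```

View pics/w7.png

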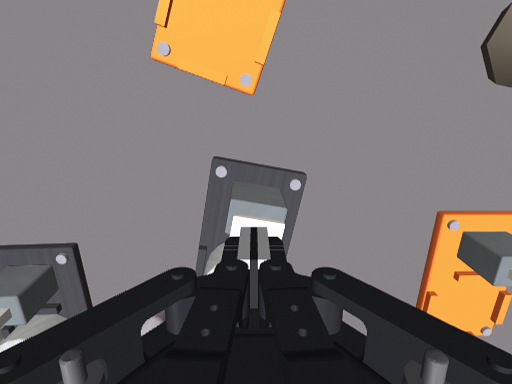

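The tag was pushed about 5 mm already (its top is at 65.5), and the tips are centred over it now. I push to the stop.

Request:
jog_arm:
  steps:
    - [[0, 0, -1.0], 0]
    - [[0, 0, -0.6], 0]
    - [[0, 0, -0.5], 0]
    - [[0, 0, 0], 0]
    - [[0, 0, 0], 0]

```text
t: 15.95
tool_pos: [459.6, 220.8, 29.2]
tcp_rot: [178.3, 3.4, 163.8]
force: [-0.4, 0.3, 2.4]
finger_gap: -0.1
```

Request:
jog_arm:
  steps:
    - [[0, 0, -0.5], 0]
    - [[0, 0, 0], 0]
    - [[0, 0, 0], 0]

```text
t: 16.25
tool_pos: [459.8, 220.8, 29.0]
tcp_rot: [178.3, 3.4, 163.8]
force: [-0.8, 0.9, -0.5]
finger_gap: -0.0
```

Request:
jog_arm:
  steps:
    - [[0, 0, -0.4], 0]
    - [[0, 0, -0.2], 0]
    - [[0, 0, 0], 0]

```text
t: 16.55
tool_pos: [460.2, 221.0, 28.6]
tcp_rot: [178.2, 3.5, 163.8]
force: [-0.6, -1.2, 2.5]
finger_gap: -0.2
```

```bash
python3 tip.py
```

```text
16.55 [460.2 221.   28.6] [178.2   3.5 163.8] [-0.64 -1.23  2.51] [ 24.9  29.9 116.   -1.9  30.3 -47.3]
245 [(170, [432, 223, 8]), (174, [434, 223, 9]), (178, [437, 222, 9]), (182, [439, 221, 10]), (186, [442, 220, 10]), (190, [384, 237, 194]), (194, [445, 219, 16]), (198, [445, 219, 23]), (202, [445, 219, 31]), (206, [445, 219, 36]), (210, [445, 219, 43]), (214, [445, 219, 47]), (218, [446, 219, 49]), (222, [448, 218, 51]), (226, [449, 218, 54]), (230, [446, 219, 63]), (234, [446, 219, 69]), (238, [445, 219, 73]), (242, [445, 219, 77]), (246, [446, 219, 80])]
258 [(170, [437, 231, 0]), (174, [436, 231, 10]), (178, [439, 230, 8]), (182, [441, 229, 11]), (186, [444, 228, 11]), (190, [447, 228, 10]), (194, [448, 227, 13]), (198, [449, 227, 20]), (202, [448, 226, 27]), (206, [448, 226, 33]), (210, [448, 226, 40]), (214, [448, 226, 45]), (218, [448, 225, 49]), (222, [450, 225, 50]), (226, [452, 224, 51]), (230, [447, 225, 65]), (234, [448, 225, 68]), (238, [447, 225, 73]), (242, [447, 225, 78]), (246, [447, 224, 81])]
[-3.27 -1.7   9.49]
```

Request:
jog_arm:
  steps:
    - [[0, 0, -0.3], 0]
    - [[0, 0, -0.4], 0]
    - [[0, 0, -0.4], 0]

```text
t: 16.9
tool_pos: [460.5, 221.1, 26.5]
tcp_rot: [178.2, 3.6, 163.8]
force: [-20.2, -8.6, 75.6]
finger_gap: 0.1
```

```bash
python3 f.py
```

```text
under tips z 48.6
17.4 [460.5 221.1  26.7] F [-18.13  -7.21  67.93] [0.49 0.6  0.91]
```

At the hard stop (68 N, below the 120 N limit). I lift, clear the area and check.

Request:
jog_arm:
  steps:
    - [[0, 0, 2], 0]
    - [[0, 0, 4.5], 0]
    - [[0, 0, 4.5], 0]
    - [[-2, 2, 3], 0]
    - [[-2, 2, 0], 0]
    - [[-2, 2, 0], 0]
    - [[0, 0, 0], 0]
    - [[0, 0, 0], 0]

```text
t: 18.2
tool_pos: [399.1, 282.5, 174.1]
tcp_rot: [177.9, 3.8, 163.7]
force: [-0.2, -0.0, 0.1]
finger_gap: -0.1
```

```bash
python3 - <<'E'
from h import *
print(manip.read_state()['tool_pos'].round(),manip.read_state()['force'].round(1))
A=[];B=[]
for n in("scene","side"):
    p,d=manip.snapshot(n);P=cloud(manip.camera_model(n),d);o=np.load(n+'.npz')
    m=(d>0)&(P[...,2]>48)&(P[...,2]<80)&(P[...,0]>420)&(P[...,0]<600)&(abs(P[...,1])<270)
    k,l,s,c=cv2.connectedComponentsWithStats(m.astype(np.uint8))
    for i in range(1,k):
        if s[i,4]>8: q=l==i;print(n,c[i].round(),s[i,4],P[q].mean(0).round(1),P[q][:,2].max().round(),p[q].mean(0).round())
    x=slice(140,280) if n=="scene" else slice(120,260); y=slice(160,360)
    A.append(cv2.resize(np.hstack([o['p'][x,y],p[x,y]]),(800,280)))
save('fin.png',np.vstack(A))
E
python3 w.py w8.png
```

```text
[399. 282. 174.] [-0.2 -0.   0.1]
scene [219. 164.] 74 [ 495.  -243.4   60. ] 73.0 [136. 137. 134.]
scene [204. 169.] 102 [ 554.7 -251.    63.9] 75.0 [48. 47. 47.]
scene [276. 207.] 89 [477.7  37.8  60. ] 76.0 [140. 142. 139.]
scene [258. 211.] 149 [535.5  22.5  64.7] 72.0 [47. 47. 47.]
scene [301. 241.] 172 [517.7 195.9  65.4] 72.0 [44. 43. 43.]
scene [321. 241.] 80 [463.8 222.   53.8] 63.0 [161. 161. 158.]
side [243. 162.] 90 [511.1 186.3  63.2] 70.0 [81. 79. 80.]
side [227. 163.] 34 [458.7 214.5  53.2] 59.0 [201. 204. 203.]
side [243. 186.] 57 [472.6  30.1  58.9] 72.0 [186. 190. 190.]
side [261. 185.] 112 [529.1  13.   63.3] 71.0 [79. 79. 82.]
side [293. 229.] 97 [ 546.5 -256.1   65.1] 71.0 [72. 73. 75.]
side [273. 233.] 97 [ 488.7 -251.5   59.8] 74.0 [189. 194. 195.]
18.3 [399.4 281.9 173.8] [178.    3.8 163.6] [ 0.11  0.53 -0.71]
[196.  59.] 790 [291.7 267.5  70.9] [291.7 267.3  70.1] [29. 33.  6.] [247. 247. 247.]
[380. 274.] 413 [546.  383.9  70.3] [547.1 384.   66.3] [23. 32. 12.] [235. 234. 233.]
[ 50. 300.] 444 [471.4  37.2  68.3] [472.6  36.2  67.1] [23. 32.  7.] [228. 226. 225.]
```

View pics/fin.png

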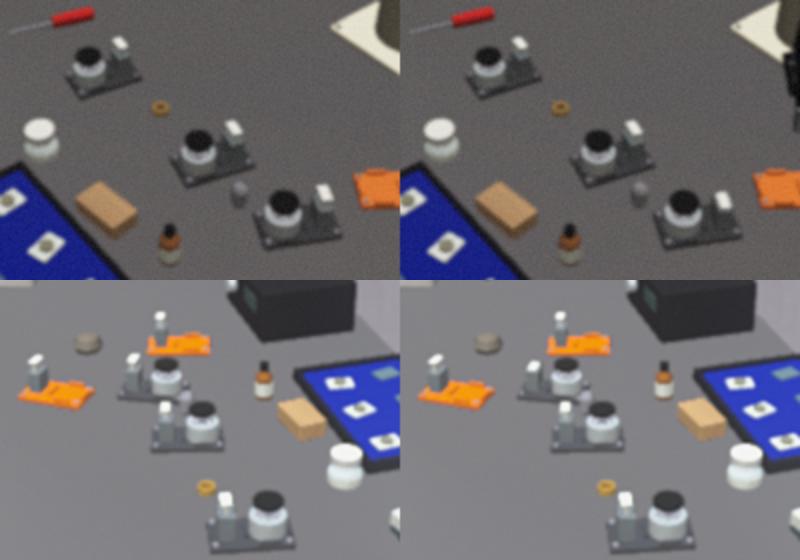

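In the before/after picture (right half now) the left tag is fully down at (723,200). The other tags and all the pads are up, and nothing else has moved visibly. I hand in.

```bash
python3 -c "
from workcell import manip
print(manip.job_done())"
```

```text
the job is handed in; nothing more can be done
None
```

I pressed the left, middle and right pads in that order, then pushed the left tag fully down, because the left mount is the softest. The job is handed in at about 18 s.

| Mount | Pressed down | Force |
|---|---|---|
| Left | 10 mm | 3.4 N |
| Middle | 9.5 mm | 10.3 N |
| Right | 8 mm, then a little more | 5.3 N (at 8 mm) |

**Last checks:** In the closing pictures all three pads had sprung back. The left tag was at its stop: its top sits about 55 mm high, and the push ended against it at about 70 N. The middle and right tags were up, no other object had visibly moved, and the arm was clear.

**Disagreements:**
- **Fingertip height:** The real fingertips sat about 26 mm above the reported tool point, so I went by camera depth and contact force instead.
- **Early push on the left tag:** My first, slightly off-centre descent had already pushed it about 5 mm down, though the force reading showed nothing. I re-centred before the full push.
- **Tool tilt:** The tool drifted to nearly 4° of tilt over the run, with no visible effect.

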